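# Lay out the pipe ferrules by size on the service rail

## Robot

A 7-joint arm with a two-finger parallel gripper is mounted at the origin on the work surface. World frame = base frame: x ahead of the robot, y to its left, z up, the work surface at z = 0. Lengths are in m, angles in rad, forces in N, time in s.
With the tool pointing down it reaches from about 0.425 to 0.95 m from the base axis. Payload 4.7 kg.
Tool frame: the origin (TCP) lies between the finger pads; the fingertips stand 25 mm ahead of it and the grasp point (between the pads) lies 6 mm ahead of it (r.nose_length is the distance from the TCP to the fingertips, in m); z points along the fingers, y is the line along which they close (so a half turn about z gives the same grasp; the last joint's range is limited). The gripper opens to 85 mm and grips with 20 to 120 N. Pads are 22 mm wide; open, the fingers measure 114 mm over their backs; the gripper's body (76 mm by 85 mm) begins 54 mm behind the grasp point. The pads swing forward as they close: fully open they stand 13 mm farther back than shut.
Start: joints at [1.307, 0.469, -0.049, 1.532, 0.024, 1.141, -0.082], TCP at [0.157, -0.656, 0.256] pointing down, gripper open.
Joint ranges: [-2.59, 2.59], [-0.33, 1.99], [-1.39, 1.29], [0.1, 2.45], [-1.04, 4.18], [0.21, 1.99], [-2.66, 2.66]. Speed limits (rad/s): [2.57, 2.57, 3.14, 3.14, 3.14, 3.14, 3.14].

## Interface

Orientations are given as a rotation vector (axis times angle).
In Python, from workcell import r gives the robot as it stands.
- The arm moves only by the shell command python3 -m pendant 'ROWS'. ROWS is JSON, one flat list of numbers, 7 for each row, row after row: the shift along the tool's x, y, z each as a share of 0.02 m, from -1 to 1, then the turn, a rotation vector about the tool's x, y, z each as a share of 0.12 rad, from -1 to 1, then the closure, from 0 (fully open) to 1 (shut). In form: [x, y, z, wx, wy, wz, gripper, x, y, z, wx, wy, wz, gripper, ...]. A call has exactly 5 rows; each row shifts and turns the commanded pose from where the row before left it, along the tool's axes as they then stand; what a row does not reach is not made up. A row lasts 1/12 s, in which the tool goes at most 41.7 mm and 7.16 degrees, less where a joint would pass 70% of its speed; a pose out of reach is approached as far as the arm can. A call with a number of a shift or a turn outside -1 to 1 is refused whole. A call with a gripper value outside its range is refused whole. The fingers move at their own pace and stop on an object; the grip force is fixed at half the most. Time passes only in rows, so rows that do not move let the fingers close, or fill a call up. It gives the time, the measured TCP pose, the force, the opening and the grip force at its end, in the units of the state.
- r.sense(): the state, without advancing time (a new reading comes with each control period).
- r.read_camera(name): name is "scene" or "top" or "wrist"; returns a dict with "img" (400x640x3 uint8, red, green, blue), "z_map" (400x640 float32, m along the optical axis (not along the pixel's ray), 0 where there is no reading), "fx", "fy", "cx", "cy" (pixels), "T" (4x4, takes a point from camera to world coordinates). Camera axes: x right, y down, z forward; pixel columns grow to the right and rows downward; lengths in m; the calibration is good to about 2 mm. The wrist camera is an equidistant fisheye: a pixel r from the principal point sees the ray r / f radians off the axis. A picture is of the moment at which its call begins.
- r.finish_job(): hands the job in; it is judged then, once.
The state is a dict: "time_s": time; "joint_pos": joint angles; "joint_velocities": joint speeds; "joint_efforts": joint torques, N m; "ee_pos": TCP position; "tool_rot": TCP orientation; "force": force on the tool from outside, world axes, zero at the start; "wrist_torque": the same for the moment, N m; "finger_gap": finger opening in m; "gripper_force": force on a finger pad.
Only numpy, scipy, OpenCV 4.12 (cv2) and the standard library are available. Lean on these libraries where they do the work, as an engineer would, in place of code of your own. Each camera call takes 0.05 s, during which the arm holds its last target. There are 200 camera calls.

## Task

Lay the four loose stainless ferrules out by size on the service rail for assembly, one centred on each black rubber disc and standing upright on its flange: the largest on the disc next to the solenoid valve, then ever smaller, with the smallest at the far end. Do not tip any of them over, and leave them all standing still and released.

Things in the scene. Friction and masses are not known exactly. Their poses are not given: they have to be found in the camera images.
- ferrule_1_center (a point): The smallest of four loose stainless ferrules: an upright round tube 18 mm in outside diameter standing on its own round foot flange, 32 mm in diameter and 8 mm high; 36 mm high in all. It is gripped on the tube, above the flange. The tube's mouth at the top is closed by a flat black plug. This point is on the axis, half-way up (18 mm above its underside); z points up along the axis.
- ferrule_2_center (a point): The second smallest of four loose stainless ferrules: an upright round tube 30 mm in outside diameter standing on its own round foot flange, 44 mm in diameter and 8 mm high; 42 mm high in all. It is gripped on the tube, above the flange. The tube's mouth at the top is closed by a flat black plug. This point is on the axis, half-way up (21 mm above its underside); z points up along the axis.
- ferrule_3_center (a point): The second largest of four loose stainless ferrules: an upright round tube 42 mm in outside diameter standing on its own round foot flange, 56 mm in diameter and 8 mm high; 48 mm high in all. It is gripped on the tube, above the flange. The tube's mouth at the top is closed by a flat black plug. This point is on the axis, half-way up (24 mm above its underside); z points up along the axis.
- ferrule_4_center (a point): The largest of four loose stainless ferrules: an upright round tube 54 mm in outside diameter standing on its own round foot flange, 68 mm in diameter and 8 mm high; 54 mm high in all. It is gripped on the tube, above the flange. The tube's mouth at the top is closed by a flat black plug. This point is on the axis, half-way up (27 mm above its underside); z points up along the axis.
- seat_a_top (a point): One of four identical fixed black rubber discs, 74 mm in diameter, in a straight row 84 mm apart on a flat aluminium rail (510 x 90 mm, 6 mm thick) lying on the table. The disc stands 2 mm proud of the rail. The letters do not follow the row: which disc is which differs from start to start. This point is the centre of the disc's top face, 8 mm above the table; its x axis runs across the rail and its y axis along the row.
- seat_b_top (a point): One of four identical fixed black rubber discs, 74 mm in diameter, in a straight row 84 mm apart on a flat aluminium rail (510 x 90 mm, 6 mm thick) lying on the table. The disc stands 2 mm proud of the rail. The letters do not follow the row: which disc is which differs from start to start. This point is the centre of the disc's top face, 8 mm above the table; its x axis runs across the rail and its y axis along the row.
- seat_c_top (a point): One of four identical fixed black rubber discs, 74 mm in diameter, in a straight row 84 mm apart on a flat aluminium rail (510 x 90 mm, 6 mm thick) lying on the table. The disc stands 2 mm proud of the rail. The letters do not follow the row: which disc is which differs from start to start. This point is the centre of the disc's top face, 8 mm above the table; its x axis runs across the rail and its y axis along the row.
- seat_d_top (a point): One of four identical fixed black rubber discs, 74 mm in diameter, in a straight row 84 mm apart on a flat aluminium rail (510 x 90 mm, 6 mm thick) lying on the table. The disc stands 2 mm proud of the rail. The letters do not follow the row: which disc is which differs from start to start. This point is the centre of the disc's top face, 8 mm above the table; its x axis runs across the rail and its y axis along the row.
- valve: A small fixed solenoid valve, brass body with a black coil on top, 34 mm wide along the row, 80 mm long across the rail, 55 mm high. It stands on the rail in line with the discs, at one end of the row or the other, 90 mm from the centre of the nearest disc (the rail's other end has a low flat aluminium block, 12 mm high). Origin at the centre of its underside, 6 mm above the table.
There are look-alikes about, which are no part of the job. What is shaped like the part that bears ferrule_3_center but blue or red is not meant. Leave any green look-alike of the part that bears ferrule_1_center alone.

How it is judged:
At the end, for the whole second after the job is handed in: Each ferrule stands upright (within 0.1 rad) on its flange on its own rubber disc, its axis within 12 mm of the disc's centre and its height within 4 mm of resting there, at rest (under 10 mm/s), in order of size along the row: the largest on the disc nearest the valve, the smallest on the farthest ((horizontal distance between ferrule_1_center and seat_a_top below 0.012 m or horizontal distance between ferrule_1_center and seat_b_top below 0.012 m or horizontal distance between ferrule_1_center and seat_c_top below 0.012 m or horizontal distance between ferrule_1_center and seat_d_top below 0.012 m) and horizontal distance between ferrule_1_center and valve between 0.312 and 0.372 m and height (world z) of ferrule_1_center between 0.022 and 0.03 m and angle between each of ferrule_1_center, ferrule_2_center, ferrule_3_center, ferrule_4_center's own z axis and vertical below 0.1 rad and linear speed of each of ferrule_1, ferrule_2, ferrule_3, ferrule_4 below 0.01 m/s and (horizontal distance between ferrule_2_center and seat_a_top below 0.012 m or horizontal distance between ferrule_2_center and seat_b_top below 0.012 m or horizontal distance between ferrule_2_center and seat_c_top below 0.012 m or horizontal distance between ferrule_2_center and seat_d_top below 0.012 m) and horizontal distance between ferrule_2_center and valve between 0.228 and 0.288 m and height (world z) of ferrule_2_center between 0.025 and 0.033 m and (horizontal distance between ferrule_3_center and seat_a_top below 0.012 m or horizontal distance between ferrule_3_center and seat_b_top below 0.012 m or horizontal distance between ferrule_3_center and seat_c_top below 0.012 m or horizontal distance between ferrule_3_center and seat_d_top below 0.012 m) and horizontal distance between ferrule_3_center and valve between 0.144 and 0.204 m and height (world z) of ferrule_3_center between 0.028 and 0.036 m and (horizontal distance between ferrule_4_center and seat_a_top below 0.012 m or horizontal distance between ferrule_4_center and seat_b_top below 0.012 m or horizontal distance between ferrule_4_center and seat_c_top below 0.012 m or horizontal distance between ferrule_4_center and seat_d_top below 0.012 m) and horizontal distance between ferrule_4_center and valve between 0.06 and 0.12 m and height (world z) of ferrule_4_center between 0.031 and 0.039 m); the robot touches nothing.
It fails at once if the smallest ferrule is tipped over (leans more than 45 degrees) (angle between ferrule_1_center's own z axis and vertical above 0.785 rad).
It fails at once if the second smallest ferrule is tipped over (leans more than 45 degrees) (angle between ferrule_2_center's own z axis and vertical above 0.785 rad).
It fails at once if the second largest ferrule is tipped over (leans more than 45 degrees) (angle between ferrule_3_center's own z axis and vertical above 0.785 rad).
It fails at once if the largest ferrule is tipped over (leans more than 45 degrees) (angle between ferrule_4_center's own z axis and vertical above 0.785 rad).
It also fails if it takes over 112 s, if anything falls off the work surface, if the arm or the gripper's body presses on something with over 40 N, if the wrist force passes 120 N, or if a joint passes its speed limit or range.

## Working session

There is one attempt and no reset: what is moved stays moved. The work goes in short steps, Python scripts to look and compute and a shell command to move; the robot and the scene stay as the last step left them, time stands still between calls to the robot, and variables do not carry over. Pictures are saved under pics/ and viewed, at most 14 in all, crops included, and the job is handed in when it is done.

```bash
mkdir -p pics; ls; python3 - <<'E'
from workcell import r
import cv2,numpy as np
for n in("top","scene"):
    c=r.read_camera(n); cv2.imwrite(f"pics/{n}0.png",c["img"][:,:,::-1]); np.savez(f"{n}0.npz",**c)
    print(n,c["fx"],c["cx"],c["cy"],np.round(c["T"],3).tolist())
print(r.sense())
E
```

```text
pics
top 492.50446501647144 321.23410974186135 204.50629669508075 [[0.007, -0.974, 0.224, 0.294], [-1.0, -0.007, -0.0, 0.039], [0.002, -0.224, -0.974, 1.053], [0.0, 0.0, 0.0, 1.0]]
scene 369.0794111118577 317.7321108863752 204.70195683315637 [[-0.633, 0.6, -0.489, 0.874], [0.774, 0.503, -0.385, 0.3], [0.015, -0.622, -0.783, 0.6], [0.0, 0.0, 0.0, 1.0]]
{'time_s': 0.1, 'joint_pos': array([ 1.30710865,  0.46937095, -0.04859915,  1.53358336,  0.02408988,
        1.140996  , -0.08231817]), 'joint_velocities': array([-0.00038295, -0.00227247,  0.00060518, -0.00260823, -0.00109333,
       -0.00120033, -0.00039714]), 'joint_efforts': array([ 8.09149151e-04, -5.11513388e+01, -4.69865464e-02, -2.38391250e+01,
        1.07876281e-02,  4.29029198e-03, -1.30594739e-05]), 'ee_pos': array([ 0.15693663, -0.65600458,  0.25535572]), 'tool_rot': array([-3.11822630e+00, -3.67768169e-01,  4.05045303e-04]), 'force': array([ 0.15449434,  0.53168686, -0.01269528]), 'wrist_torque': array([-0.01926129,  0.03034559,  0.01245331]), 'gripper_force': 0.0, 'finger_gap': 0.08572382136917922}
```

View pics/top0.png

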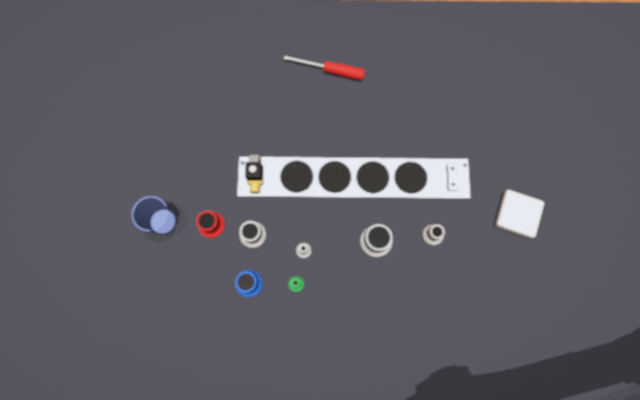

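View pics/scene0.png

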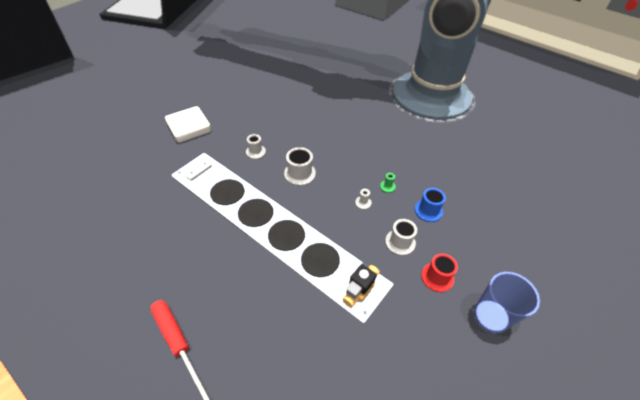

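```bash
cat > h.py <<'E'
import numpy as np
def ray(c,u,v,z):
    T=c["T"]; d=T[:3,:3]@np.array([(u-c["cx"])/c["fx"],(v-c["cy"])/c["fy"],1]); o=T[:3,3]
    return o+d*(z-o[2])/d[2]
E
python3 - <<'E'
import cv2,numpy as np
from h import *
c=np.load("top0.npz"); im=c["img"]; g=cv2.cvtColor(im,cv2.COLOR_RGB2GRAY)
crop=im[150:300,220:460,::-1]; cv2.imwrite("pics/crop.png",cv2.resize(crop,(800,500),interpolation=cv2.INTER_CUBIC))
def dark(u,v,w,t=45):
    s=g[v-w:v+w+1,u-w:u+w+1]; n,l,st,ce=cv2.connectedComponentsWithStats((s<t).astype(np.uint8)); k=l[w,w]
    return ce[k]+[u-w,v-w],st[k]
for n,u,v,w,z in [("d1",297,177,19,.008),("d2",335,177,19,.008),("d3",373,177,19,.008),("d4",411,177,19,.008),("F4",378,238,14,.054),("F3",251,232,12,.048),("F2",437,232,8,.042),("F1",303,248,5,.036)]:
    p,s=dark(u,v,w); print(n,p,s,ray(c,*p,z).round(4))
E
```

```text
d1 [297. 177.] [   0    0   39   39 1521] [0.5968 0.0933 0.008 ]
d2 [335. 177.] [   0    0   39   39 1521] [0.5975 0.0095 0.008 ]
d3 [373. 177.] [   0    0   39   39 1521] [ 0.5981 -0.0743  0.008 ]
d4 [411. 177.] [   0    0   39   39 1521] [ 0.5988 -0.1581  0.008 ]
F4 [378. 238.] [  0   0  29  29 841] [ 0.4549 -0.0774  0.054 ]
F3 [251. 232.] [  0   0  25  25 625] [0.4664 0.1841 0.048 ]
F2 [437. 232.] [  0   0  17  17 289] [ 0.4703 -0.2018  0.042 ]
F1 [303. 248.] [  0   0  11  11 121] [0.4356 0.0766 0.036 ]
```

View pics/crop.png

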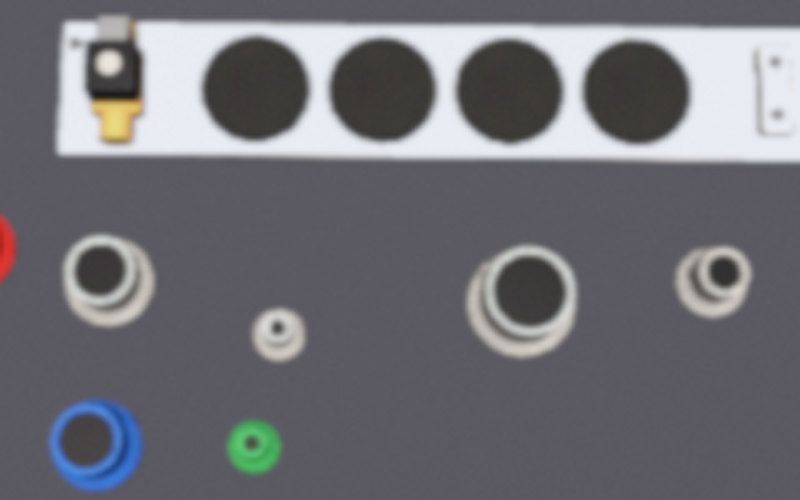

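```bash
python3 - <<'E'
import numpy as np
from h import *
c=np.load("top0.npz")
for n,u,v,z in [("d1",256,88,.008),("d2",383,89.5,.008),("d3",510,91,.008),("d4",637,92,.008),("F4",530,291,.054),("F3",101,270,.048),("F2",725,272,.042),("F1",278,327,.036),("F4fl",522,304,.008),("F3fl",109,282,.008),("F2fl",713,283,.008),("F1fl",279,334,.008),("green",253,441,.036)]:
    p=ray(c,(u+.5)*.3-.5+220,(v+.5)*.3-.5+150,z); print(n,p.round(4),np.hypot(p[0],p[1]).round(3))
E
```

```text
d1 [0.599  0.0945 0.008 ] 0.606
d2 [0.5986 0.0105 0.008 ] 0.599
d3 [ 0.5982 -0.0735  0.008 ] 0.603
d4 [ 0.5982 -0.1576  0.008 ] 0.619
F4 [ 0.4571 -0.0788  0.054 ] 0.464
F3 [0.4692 0.1863 0.048 ] 0.505
F2 [ 0.4719 -0.2022  0.042 ] 0.513
F1 [0.4361 0.0765 0.036 ] 0.443
F4fl [ 0.4561 -0.0789  0.008 ] 0.463
F3fl [0.4684 0.1867 0.008 ] 0.504
F2fl [ 0.4706 -0.2022  0.008 ] 0.512
F1fl [0.4356 0.0768 0.008 ] 0.442
green [0.3657 0.0907 0.036 ] 0.377
```

```bash
p="python3 -m pendant"
$p '[0,0,0,0,0,-1,0, 0,0,0,0,0,-1,0, 0,0,0,0,0,-1,0, 0,0,0,0,0,-1,0, 0,0,0,0,0,-1,0]' >/dev/null
$p '[0,0,0,0,0,-1,0, 0,0,0,0,0,-1,0, 0,0,0,0,0,-1,0, 0,0,0,0,0,-1,0, 0,0,0,0,0,-1,0]' >/dev/null
$p '[0,0,0,0,0,-1,0, 0,0,0,0,0,-0.13,0, 0,0,0,0,0,0,0, 0,0,0,0,0,0,0, 0,0,0,0,0,0,0]'
```

```text
time_s: 1.35
ee_pos: [0.157, -0.6564, 0.2562]
tool_rot: [-2.224, -2.219, 0.0]
force: [-0.2, 1.1, 0.1]
finger_gap: 0.0853
gripper_force: 0.0
```

```bash
p="python3 -m pendant"
$p '[1,1,0,0,0,0,0, 1,1,0,0,0,0,0, 1,1,0,0,0,0,0, 1,1,0,0,0,0,0, 1,1,0,0,0,0,0]' >/dev/null
$p '[1,1,0,0,0,0,0, 1,1,0,0,0,0,0, 1,1,0,0,0,0,0, 1,1,0,0,0,0,0, 1,1,0,0,0,0,0]' >/dev/null
$p '[1,1,0,0,0,0,0, 1,1,0,0,0,0,0, 1,1,0,0,0,0,0, 1,1,0,0,0,0,0, 1,1,0,0,0,0,0]'
$p '[1,0,0,0,0,0,0, 1,0,0,0,0,0,0, 1,0,0,0,0,0,0, 1,0,0,0,0,0,0, 1,0,0,0,0,0,0]' >/dev/null
$p '[1,0,0,0,0,0,0, 1,0,0,0,0,0,0, 1,0,0,0,0,0,0, 1,0,0,0,0,0,0, 1,0,0,0,0,0,0]' >/dev/null
$p '[1,0,1,0,0,0,0, 1,0,1,0,0,0,0, 1,0,1,0,0,0,0, 0.9,0,1,0,0,0,0, 0,0,0,0,0,0,0]'
$p '[0,0,0,0,0,0,0, 0,0,0,0,0,0,0, 0,0,0,0,0,0,0, 0,0,0,0,0,0,0, 0,0,0,0,0,0,0]'
python3 - <<'E'
from workcell import r
import cv2,numpy as np
c=r.read_camera("wrist"); cv2.imwrite("pics/w1.png",c["img"][:,:,::-1]); np.savez("w1.npz",**c)
print(c["fx"],c["cx"],c["cy"],np.round(c["T"],3).tolist(),r.sense()["joint_pos"])
E
```

```text
time_s: 2.6
ee_pos: [0.4581, -0.3555, 0.2566]
tool_rot: [2.223, 2.219, -0.0]
force: [0.7, -1.1, -0.7]
finger_gap: 0.0852
gripper_force: 0.0
time_s: 3.85
ee_pos: [0.4549, -0.0747, 0.1736]
tool_rot: [-2.212, -2.222, 0.004]
force: [-0.7, -0.2, -0.4]
finger_gap: 0.0855
gripper_force: 0.0
time_s: 4.27
ee_pos: [0.4578, -0.0796, 0.177]
tool_rot: [2.223, 2.218, 0.001]
force: [-0.7, 0.8, 0.5]
finger_gap: 0.0855
gripper_force: 0.0
309.70691628693146 313.8763091662429 204.51172735176314 [[1.0, -0.003, 0.002, 0.457], [-0.002, -0.958, -0.288, -0.006], [0.002, 0.288, -0.958, 0.294], [0.0, 0.0, 0.0, 1.0]] [ 0.61479732  0.28288467 -0.62254216  2.07567427  0.22025174  0.84491598
 -0.13793858]
```

View pics/w1.png

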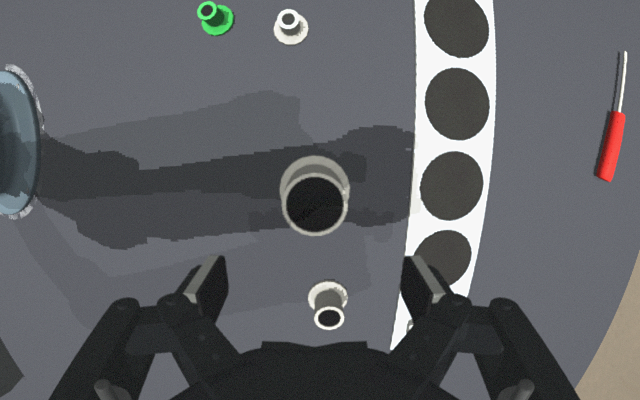

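```bash
p="python3 -m pendant"
$p '[0,0,1,0,0,0,0, 0,0,1,0,0,0,0, 0,0,1,0,0,0,0, 0,0,1,0,0,0,0, 0,0,1,0,0,0,0]'
$p '[0,0,1,0,0,0,0, 0,0,0.9,0,0,0,0, 0,0,0,0,0,0,0, 0,0,0,0,0,0,0, 0,0,0,0,0,0,0]'
$p '[0,0,0,0,0,0,1, 0,0,0,0,0,0,1, 0,0,0,0,0,0,1, 0,0,0,0,0,0,1, 0,0,0,0,0,0,1]'
$p '[0,0,0,0,0,0,1, 0,0,0,0,0,0,1, 0,0,0,0,0,0,1, 0,0,0,0,0,0,1, 0,0,0,0,0,0,1]'
```

```text
time_s: 4.73
ee_pos: [0.4576, -0.0791, 0.0758]
tool_rot: [2.222, 2.219, 0.001]
force: [-0.1, -1.2, 0.4]
finger_gap: 0.0855
gripper_force: 0.0
time_s: 5.15
ee_pos: [0.4581, -0.0787, 0.0392]
tool_rot: [2.221, 2.22, 0.001]
force: [0.9, 0.2, -0.2]
finger_gap: 0.0857
gripper_force: 0.0
time_s: 5.57
ee_pos: [0.4582, -0.0788, 0.0396]
tool_rot: [2.221, 2.219, 0.001]
force: [0.4, 0.5, 6.8]
finger_gap: 0.0527
gripper_force: 61.9
time_s: 5.98
ee_pos: [0.4582, -0.0788, 0.0396]
tool_rot: [2.221, 2.219, 0.001]
force: [-1.2, -0.3, 6.1]
finger_gap: 0.0525
gripper_force: 61.9
```

```bash
p="python3 -m pendant"
$p '[0,0,-1,0,0,0,1, 0,0,-1,0,0,0,1, 0,0,-1,0,0,0,1, 0.5,0.5,0,0,0,0,1, 1,1,0,0,0,0,1]'
$p '[1,1,0,0,0,0,1, 1,1,0,0,0,0,1, 1,1,0,0,0,0,1, 1,1,0,0,0,0,1, 1,1,0,0,0,0,1]'
$p '[1,0.5,0,0,0,0,1, 1,0,0,0,0,0,1, 0.17,0,0,0,0,0,1, 0,0,0,0,0,0,1, 0,0,0,0,0,0,1]'
```

```text
time_s: 6.4
ee_pos: [0.4856, -0.0517, 0.0991]
tool_rot: [2.227, 2.214, -0.006]
force: [1.0, -1.1, -3.6]
finger_gap: 0.0531
gripper_force: 64.1
time_s: 6.82
ee_pos: [0.5876, 0.052, 0.0982]
tool_rot: [-2.222, -2.221, 0.001]
force: [0.3, -0.2, -2.6]
finger_gap: 0.053
gripper_force: 64.1
time_s: 7.23
ee_pos: [0.5967, 0.0937, 0.098]
tool_rot: [2.222, 2.221, -0.003]
force: [0.5, 0.2, -2.5]
finger_gap: 0.0528
gripper_force: 64.1
```

```bash
python3 - <<'E'
from workcell import r
import cv2,numpy as np
c=r.read_camera("wrist"); cv2.imwrite("pics/w2.png",c["img"][:,:,::-1]); np.savez("w2.npz",**c)
print(r.sense()["ee_pos"],np.round(c["T"],3).tolist())
E
```

```text
[0.59690528 0.09290894 0.09798392] [[1.0, 0.0, -0.0, 0.596], [0.0, -0.957, -0.289, 0.168], [-0.0, 0.289, -0.957, 0.215], [0.0, 0.0, 0.0, 1.0]]
```

View pics/w2.png

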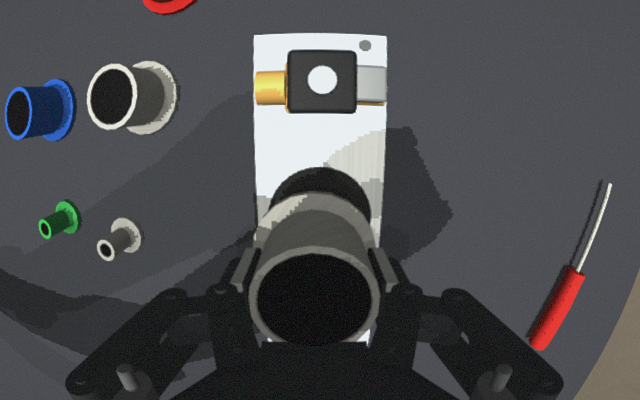

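```bash
p="python3 -m pendant"
$p '[0.08,0.1,0.8,0,0,0,1, 0,0,0.8,0,0,0,1, 0,0,0.5,0,0,0,1, 0,0,0.3,0,0,0,1, 0,0,0,0,0,0,1]'
$p '[0,0,0.05,0,0,0,1, 0,0,0,0,0,0,1, 0,0,0,0,0,0,1, 0,0,0,0,0,0,1, 0,0,0,0,0,0,1]'
```

```text
time_s: 7.7
ee_pos: [0.5984, 0.0949, 0.0489]
tool_rot: [-2.223, -2.219, 0.005]
force: [-0.6, 1.1, -3.1]
finger_gap: 0.053
gripper_force: 64.1
time_s: 8.12
ee_pos: [0.5997, 0.0964, 0.0498]
tool_rot: [2.221, 2.221, 0.001]
force: [0.2, 0.4, -2.3]
finger_gap: 0.0527
gripper_force: 64.1
```

```bash
p="python3 -m pendant"
$p '[-0.05,0,0.1,0,0,0,1, 0,0,0.05,0,0,0,1, 0,0,0,0,0,0,1, 0,0,0,0,0,0,1, 0,0,0,0,0,0,1]'
```

```text
time_s: 8.53
ee_pos: [0.5998, 0.0956, 0.0476]
tool_rot: [2.221, 2.22, 0.001]
force: [-0.8, -0.4, 5.7]
finger_gap: 0.0528
gripper_force: 65.2
```

```bash
p="python3 -m pendant"
$p '[0,0,0,0,0,0,0.5, 0,0,0,0,0,0,0, 0,0,0,0,0,0,0, 0,0,0,0,0,0,0, 0,0,0,0,0,0,0]'
$p '[0,0,-0.5,0,0,0,0, 0,0,-1,0,0,0,0, 0,0,-1,0,0,0,0, 0,0,-1,0,0,0,0, 0,0,-1,0,0,0,0]'
$p '[0.5,-0.5,0,0,0,0,0, 1,-1,0,0,0,0,0, 1,-1,0,0,0,0,0, 1,-1,0,0,0,0,0, 1,-1,0,0,0,0,0]'
$p '[0,-1,0,0,0,0,0, 0,-1,0,0,0,0,0, 0,0,0,0,0,0,0, 0,0,0,0,0,0,0, 0,0,0,0,0,0,0]'
python3 - <<'E'
from workcell import r
import cv2,numpy as np
c=r.read_camera("wrist"); cv2.imwrite("pics/w3.png",c["img"][:,:,::-1]); np.savez("w3.npz",**c)
print(r.sense()["ee_pos"],np.round(c["T"],3).tolist())
E
```

```text
time_s: 8.95
ee_pos: [0.5996, 0.0953, 0.0463]
tool_rot: [2.222, 2.221, 0.0]
force: [0.6, 0.2, -0.3]
finger_gap: 0.0855
gripper_force: 0.0
time_s: 9.37
ee_pos: [0.5994, 0.0955, 0.1379]
tool_rot: [2.221, 2.221, 0.001]
force: [1.1, -0.6, 0.6]
finger_gap: 0.085
gripper_force: 0.0
time_s: 9.78
ee_pos: [0.5077, 0.1864, 0.1363]
tool_rot: [-2.222, -2.221, 0.0]
force: [0.4, 0.4, 0.2]
finger_gap: 0.0855
gripper_force: 0.0
time_s: 10.2
ee_pos: [0.4699, 0.1855, 0.1365]
tool_rot: [2.222, 2.22, 0.001]
force: [0.8, -0.7, 0.4]
finger_gap: 0.0855
gripper_force: 0.0
[0.47026632 0.18533464 0.13647187] [[1.0, -0.001, 0.002, 0.469], [-0.0, -0.958, -0.287, 0.259], [0.002, 0.287, -0.958, 0.254], [0.0, 0.0, 0.0, 1.0]]
```

View pics/w3.png

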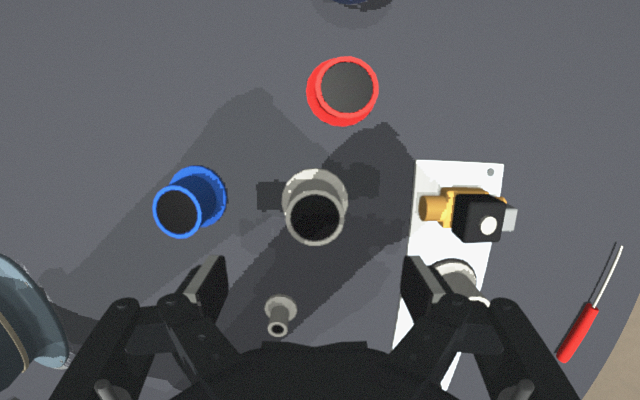

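```bash
p="python3 -m pendant"
$p '[0.08,0,0.9,0,0,0,0.15, 0,0,1,0,0,0,0.15, 0,0,1,0,0,0,0.15, 0,0,1,0,0,0,0.15, 0,0,0.9,0,0,0,0.15]'
$p '[0,0,0.05,0,0,0,0.15, 0,0,0,0,0,0,0.15, 0,0,0,0,0,0,1, 0,0,0,0,0,0,1, 0,0,0,0,0,0,1]'
$p '[0,0,0,0,0,0,1, 0,0,0,0,0,0,1, 0,0,0,0,0,0,1, 0,0,0,0,0,0,1, 0,0,0,0,0,0,1]'
```

```text
time_s: 10.67
ee_pos: [0.4703, 0.1867, 0.039]
tool_rot: [-2.224, -2.219, -0.0]
force: [0.3, -0.3, 0.6]
finger_gap: 0.0723
gripper_force: 0.0
time_s: 11.08
ee_pos: [0.4706, 0.1874, 0.0407]
tool_rot: [2.221, 2.22, 0.004]
force: [0.6, -1.4, 2.9]
finger_gap: 0.041
gripper_force: 60.0
time_s: 11.5
ee_pos: [0.4706, 0.1874, 0.0407]
tool_rot: [2.221, 2.22, 0.004]
force: [0.4, -0.9, 6.5]
finger_gap: 0.0407
gripper_force: 60.6
```

```bash
p="python3 -m pendant"
$p '[0,0,-1,0,0,0,1, 0,0,-1,0,0,0,1, 0,0,-1,0,0,0,1, 0,0,-1,0,0,0,1, -0.85,0,0,0,0,0,1]'
$p '[-1,0.4,0,0,0,0,1, -1,1,0,0,0,0,1, -1,1,0,0,0,0,1, -1,1,0,0,0,0,1, -1,1,0,0,0,0,1]'
$p '[-1,1,0,0,0,0,1, -1,1,0,0,0,0,1, -1,0,0,0,0,0,1, 0,0,0,0,0,0,1, 0,0,0,0,0,0,1]'
$p '[0,0,0.8,0,0,0,1, 0,0,1,0,0,0,1, 0,0,0.8,0,0,0,1, 0,0,0,0,0,0,1, 0,0,0,0,0,0,1]'
```

```text
time_s: 11.92
ee_pos: [0.4714, 0.1745, 0.1235]
tool_rot: [2.215, 2.225, 0.015]
force: [1.6, 0.6, -1.2]
finger_gap: 0.0407
gripper_force: 61.0
time_s: 12.33
ee_pos: [0.5578, 0.0686, 0.1195]
tool_rot: [2.222, 2.221, -0.0]
force: [0.4, 0.7, -2.0]
finger_gap: 0.0405
gripper_force: 61.0
time_s: 12.75
ee_pos: [0.5968, 0.0082, 0.1189]
tool_rot: [-2.225, -2.217, 0.002]
force: [-0.2, 1.5, -1.8]
finger_gap: 0.0406
gripper_force: 61.2
time_s: 13.17
ee_pos: [0.5963, 0.0114, 0.067]
tool_rot: [-2.218, -2.222, 0.001]
force: [0.2, -0.5, -1.9]
finger_gap: 0.0402
gripper_force: 61.2
```

```bash
python3 - <<'E'
from workcell import r
import cv2,numpy as np
c=r.read_camera("top"); cv2.imwrite("pics/t1.png",cv2.resize(c["img"][130:270,200:460,::-1],(780,420),interpolation=2))
print(r.sense()["ee_pos"])
E
```

```text
[0.59727375 0.01124805 0.06792168]
```

View pics/t1.png

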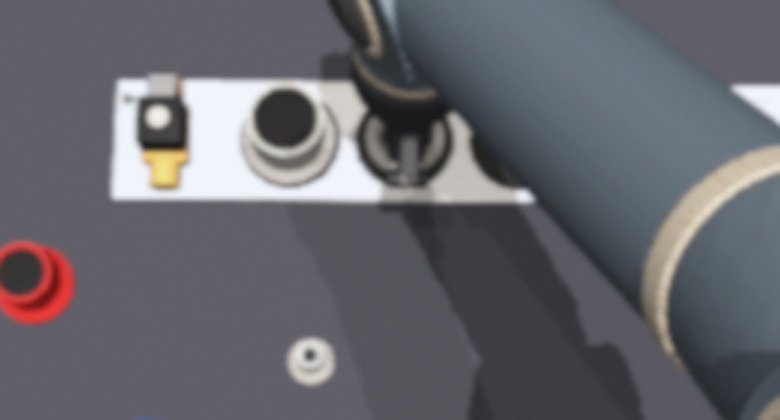

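```bash
p="python3 -m pendant"
$p '[0,0.07,0.5,0,0,0,1, 0,0,0.35,0,0,0,1, 0,0,0,0,0,0,1, 0,0,0,0,0,0,1, 0,0,0,0,0,0,1]'
```

```text
time_s: 13.63
ee_pos: [0.5988, 0.01, 0.0504]
tool_rot: [2.222, 2.221, 0.0]
force: [0.3, 0.2, -1.8]
finger_gap: 0.0405
gripper_force: 61.2
```

```bash
p="python3 -m pendant"
$p '[0,0,0.1,0,0,0,1, 0,0,0,0,0,0,1, 0,0,0,0,0,0,1, 0,0,0,0,0,0,1, 0,0,0,0,0,0,1]'
```

```text
time_s: 14.05
ee_pos: [0.5993, 0.01, 0.0488]
tool_rot: [2.221, 2.22, 0.002]
force: [0.6, 0.3, 0.3]
finger_gap: 0.0405
gripper_force: 61.3
```

```bash
p="python3 -m pendant"
$p '[0,0,0.04,0,0,0,1, 0,0,0,0,0,0,1, 0,0,0,0,0,0,0.3, 0,0,0,0,0,0,0, 0,0,0,0,0,0,0]'
$p '[0,0,0,0,0,0,0, 0,0,-0.5,0,0,0,0, 0,0,-1,0,0,0,0, 0,0,-1,0,0,0,0, 0,0,-1,0,0,0,0]'
$p '[-0.6,0,-1,0,0,0,0, -1,-1,0,0,0,0,0, -1,-1,0,0,0,0,0, -1,-1,0,0,0,0,0, -1,-1,0,0,0,0,0]'
$p '[-1,-1,0,0,0,0,0, -1,-1,0,0,0,0,0, -1,-0.4,0,0,0,0,0, -1,0,0,0,0,0,0, -1,0,0,0,0,0,0]'
$p '[-1,0,0,0,0,0,0.3, 0,0,0,0,0,0,0.3, 0,0,0,0,0,0,0.3, 0,0,0,0,0,0,0.3, 0,0,0,0,0,0,0.3]'
python3 - <<'E'
from workcell import r
import cv2,numpy as np
c=r.read_camera("wrist"); cv2.imwrite("pics/w4.png",c["img"][:,:,::-1]); np.savez("w4.npz",**c)
print(r.sense()["ee_pos"],np.round(c["T"],3).tolist())
E
```

```text
time_s: 14.47
ee_pos: [0.5985, 0.0099, 0.0473]
tool_rot: [-2.222, -2.221, 0.001]
force: [-0.7, 0.5, 0.1]
finger_gap: 0.0754
gripper_force: 0.0
time_s: 14.88
ee_pos: [0.5986, 0.0101, 0.1187]
tool_rot: [-2.221, -2.221, 0.0]
force: [0.6, -0.8, 0.3]
finger_gap: 0.0851
gripper_force: 0.0
time_s: 15.3
ee_pos: [0.5179, -0.0827, 0.1382]
tool_rot: [2.221, 2.221, 0.0]
force: [-0.5, -0.9, -0.4]
finger_gap: 0.0857
gripper_force: 0.0
time_s: 15.72
ee_pos: [0.47, -0.183, 0.1383]
tool_rot: [2.221, 2.22, -0.001]
force: [0.6, 0.2, 0.2]
finger_gap: 0.0857
gripper_force: 0.0
time_s: 16.13
ee_pos: [0.4708, -0.2007, 0.1378]
tool_rot: [-2.22, -2.223, -0.001]
force: [0.2, 0.5, -0.2]
finger_gap: 0.0602
gripper_force: 0.0
[ 0.47084574 -0.20069947  0.13773161] [[1.0, 0.002, 0.002, 0.47], [0.002, -0.958, -0.287, -0.127], [0.001, 0.287, -0.958, 0.255], [0.0, 0.0, 0.0, 1.0]]
```

View pics/w4.png

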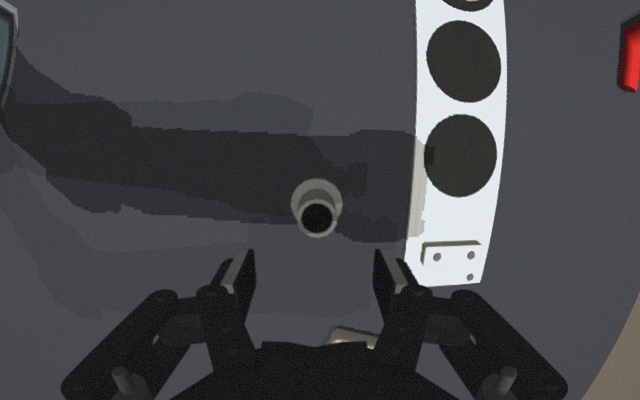

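```bash
p="python3 -m pendant"
$p '[0,0.07,0.9,0,0,0,0.3, 0,0,1,0,0,0,0.3, 0,0,1,0,0,0,0.3, 0,0,1,0,0,0,0.3, 0,0,0.9,0,0,0,0.3]'
$p '[0,0,0.06,0,0,0,0.3, 0,0,0,0,0,0,0.3, 0,0,0,0,0,0,1, 0,0,0,0,0,0,1, 0,0,0,0,0,0,1]'
$p '[0,0,0,0,0,0,1, 0,0,0,0,0,0,1, 0,0,0,0,0,0,1, 0,0,0,0,0,0,1, 0,0,0,0,0,0,1]'
```

```text
time_s: 16.6
ee_pos: [0.4721, -0.201, 0.0406]
tool_rot: [-2.22, -2.223, -0.0]
force: [0.5, 0.0, -1.1]
finger_gap: 0.0599
gripper_force: 0.0
time_s: 17.02
ee_pos: [0.473, -0.2022, 0.0419]
tool_rot: [2.22, 2.219, 0.001]
force: [-0.5, 0.7, 1.9]
finger_gap: 0.0284
gripper_force: 58.9
time_s: 17.43
ee_pos: [0.473, -0.2021, 0.0418]
tool_rot: [2.22, 2.219, 0.001]
force: [0.4, 0.2, 6.2]
finger_gap: 0.0285
gripper_force: 59.0
```

```bash
p="python3 -m pendant"
$p '[0,0,-1,0,0,0,1, 0,0,-1,0,0,0,1, 0,0,-1,0,0,0,1, 0,0,-1,0,0,0,1, 0.43,0.26,0,0,0,0,1]'
$p '[1,1,0,0,0,0,1, 1,1,0,0,0,0,1, 1,1,0,0,0,0,1, 1,1,0,0,0,0,1, 1,1,0,0,0,0,1]'
$p '[1,1,0,0,0,0,1, 0,0,0,0,0,0,1, 0,0,0.8,0,0,0,1, 0,0,1,0,0,0,1, 0,0,0.8,0,0,0,1]'
$p '[0,0,0.5,0,0,0,1, 0,0,0,0,0,0,1, 0,0,0,0,0,0,1, 0,0,0,0,0,0,1, 0,0,0,0,0,0,1]'
```

```text
time_s: 17.85
ee_pos: [0.4786, -0.1958, 0.124]
tool_rot: [2.221, 2.212, 0.002]
force: [1.4, -0.9, -1.3]
finger_gap: 0.0288
gripper_force: 59.4
time_s: 18.27
ee_pos: [0.5779, -0.092, 0.1198]
tool_rot: [-2.222, -2.221, 0.0]
force: [-0.3, -0.3, -1.5]
finger_gap: 0.0284
gripper_force: 59.4
time_s: 18.68
ee_pos: [0.5968, -0.0729, 0.0669]
tool_rot: [-2.221, -2.221, 0.001]
force: [-0.4, -1.4, -2.0]
finger_gap: 0.0284
gripper_force: 59.6
time_s: 19.1
ee_pos: [0.5981, -0.0734, 0.0594]
tool_rot: [2.221, 2.22, 0.002]
force: [-0.7, -0.2, -0.9]
finger_gap: 0.0283
gripper_force: 59.6
```

```bash
p="python3 -m pendant"
$p '[0,0,0.35,0,0,0,1, 0,0,0.1,0,0,0,1, 0,0,0,0,0,0,1, 0,0,0,0,0,0,1, 0,0,0,0,0,0,1]'
$p '[0,0,0.04,0,0,0,1, 0,0,0,0,0,0,1, 0,0,0,0,0,0,1, 0,0,0,0,0,0,1, 0,0,0,0,0,0,1]'
```

```text
time_s: 19.52
ee_pos: [0.5976, -0.0736, 0.0499]
tool_rot: [2.221, 2.22, 0.0]
force: [-2.0, -0.6, 4.0]
finger_gap: 0.0282
gripper_force: 60.1
time_s: 19.93
ee_pos: [0.5977, -0.0736, 0.0499]
tool_rot: [2.221, 2.22, -0.0]
force: [-2.7, -0.3, 9.1]
finger_gap: 0.0282
gripper_force: 61.0
```

```bash
p="python3 -m pendant"
$p '[0,0,0,0,0,0,0.3, 0,0,0,0,0,0,0.3, 0,0,0,0,0,0,0.3, 0,0,0,0,0,0,0.3, 0,0,-0.5,0,0,0,0.3]'
$p '[0,0,-1,0,0,0,0.3, 0,0,-1,0,0,0,0.3, 0,0,-1,0,0,0,0.3, 0,0,-1,0,0,0,0.3, 0.5,-1,0,0,0,0,0.4]'
$p '[1,-1,0,0,0,0,0.4, 1,-1,0,0,0,0,0.4, 1,-1,0,0,0,0,0.4, 1,-1,0,0,0,0,0.4, 1,-1,0,0,0,0,0.4]'
$p '[1,-1,0,0,0,0,0.4, 1,-1,0,0,0,0,0.4, 0,-0.1,0,0,0,0,0.4, 0,0,0,0,0,0,0.4, 0,0,0,0,0,0,0.4]'
$p '[0,0,0,0,0,0,0.4, 0,0,0,0,0,0,0.4, 0,0,0,0,0,0,0.4, 0,0,0,0,0,0,0.4, 0,0,0,0,0,0,0.4]'
python3 - <<'E'
from workcell import r
import cv2,numpy as np
c=r.read_camera("wrist"); cv2.imwrite("pics/w5.png",c["img"][:,:,::-1]); np.savez("w5.npz",**c)
print(r.sense()["ee_pos"],np.round(c["T"],3).tolist())
E
```

```text
time_s: 20.35
ee_pos: [0.5958, -0.0735, 0.0568]
tool_rot: [-2.219, -2.219, 0.004]
force: [-0.2, -0.6, -0.3]
finger_gap: 0.0597
gripper_force: 0.0
time_s: 20.77
ee_pos: [0.5829, -0.0651, 0.1434]
tool_rot: [2.219, 2.211, 0.012]
force: [1.1, -0.5, 1.0]
finger_gap: 0.0517
gripper_force: 0.0
time_s: 21.18
ee_pos: [0.4764, 0.0375, 0.1391]
tool_rot: [2.221, 2.22, 0.001]
force: [0.4, 0.9, 0.5]
finger_gap: 0.0513
gripper_force: 0.0
time_s: 21.6
ee_pos: [0.436, 0.0764, 0.1391]
tool_rot: [2.221, 2.22, 0.001]
force: [0.0, -0.8, 0.3]
finger_gap: 0.051
gripper_force: 0.0
time_s: 22.02
ee_pos: [0.4356, 0.0763, 0.1384]
tool_rot: [-2.223, -2.22, 0.0]
force: [-0.4, 0.7, -1.0]
finger_gap: 0.051
gripper_force: 0.0
[0.43553795 0.07640537 0.13842209] [[1.0, -0.001, 0.001, 0.435], [-0.001, -0.958, -0.287, 0.15], [0.001, 0.287, -0.958, 0.255], [0.0, 0.0, 0.0, 1.0]]
```

View pics/w5.png

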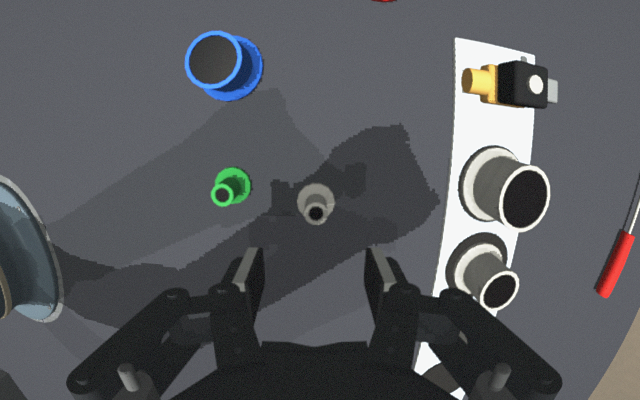

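```bash
p="python3 -m pendant"
$p '[0.04,0.03,0.9,0,0,0,0.4, 0,0,1,0,0,0,0.4, 0,0,1,0,0,0,0.4, 0,0,1,0,0,0,0.4, 0,0,0.9,0,0,0,0.4]'
$p '[0,0,0.08,0,0,0,0.4, 0,0,0,0,0,0,0.4, 0,0,0,0,0,0,1, 0,0,0,0,0,0,1, 0,0,0,0,0,0,1]'
$p '[0,0,0,0,0,0,1, 0,0,0,0,0,0,1, 0,0,0,0,0,0,1, 0,0,0,0,0,0,1, 0,0,0,0,0,0,1]'
```

```text
time_s: 22.48
ee_pos: [0.4359, 0.0773, 0.0414]
tool_rot: [-2.222, -2.22, 0.0]
force: [0.1, -0.9, -0.5]
finger_gap: 0.0514
gripper_force: 0.0
time_s: 22.9
ee_pos: [0.4369, 0.0775, 0.042]
tool_rot: [2.221, 2.22, 0.003]
force: [-3.4, -0.0, 18.2]
finger_gap: 0.0158
gripper_force: 53.9
time_s: 23.32
ee_pos: [0.4369, 0.0775, 0.0421]
tool_rot: [2.221, 2.219, 0.003]
force: [-0.7, 0.1, 5.5]
finger_gap: 0.0158
gripper_force: 58.4
```

```bash
p="python3 -m pendant"
$p '[0,0,-1,0,0,0,1, 0,0,-1,0,0,0,1, 0,0,-1,0,0,0,1, 0,0,-1,0,0,0,1, -0.75,0,0,0,0,0,1]'
$p '[-1,0,0,0,0,0,1, -1,0,0,0,0,0,1, -1,0,0,0,0,0,1, -1,1,0,0,0,0,1, -1,1,0,0,0,0,1]'
$p '[-1,1,0,0,0,0,1, -1,1,0,0,0,0,1, -1,1,0,0,0,0,1, -1,1,0,0,0,0,1, -1,1,0,0,0,0,1]'
$p '[-1,1,0,0,0,0,1, 0,0.07,0,0,0,0,1, 0,0,0.8,0,0,0,1, 0,0,1,0,0,0,1, 0,0,0.8,0,0,0,1]'
$p '[0,0,0.5,0,0,0,1, 0,0,0,0,0,0,1, 0,0,0,0,0,0,1, 0,0,0,0,0,0,1, 0,0,0,0,0,0,1]'
```

```text
time_s: 23.73
ee_pos: [0.4386, 0.0655, 0.125]
tool_rot: [2.214, 2.222, 0.013]
force: [0.9, 0.3, -1.1]
finger_gap: 0.0155
gripper_force: 58.6
time_s: 24.15
ee_pos: [0.4755, -0.039, 0.1216]
tool_rot: [2.221, 2.22, -0.001]
force: [1.5, 0.2, -0.7]
finger_gap: 0.0159
gripper_force: 58.7
time_s: 24.57
ee_pos: [0.5766, -0.1391, 0.1215]
tool_rot: [2.222, 2.22, 0.0]
force: [1.2, 1.0, -0.1]
finger_gap: 0.0157
gripper_force: 58.7
time_s: 24.98
ee_pos: [0.5969, -0.1578, 0.0686]
tool_rot: [2.222, 2.22, 0.0]
force: [0.2, -0.0, -1.0]
finger_gap: 0.0157
gripper_force: 58.8
time_s: 25.4
ee_pos: [0.5981, -0.1577, 0.0603]
tool_rot: [2.22, 2.22, 0.002]
force: [-0.9, -0.4, -0.6]
finger_gap: 0.0161
gripper_force: 58.8
```

```bash
p="python3 -m pendant"
$p '[0,0,0.35,0,0,0,1, 0,0,0.12,0,0,0,1, 0,0,0,0,0,0,1, 0,0,0,0,0,0,1, 0,0,0,0,0,0,1]'
$p '[0,0,0.04,0,0,0,1, 0,0,0,0,0,0,1, 0,0,0,0,0,0,1, 0,0,0,0,0,0,1, 0,0,0,0,0,0,1]'
```

```text
time_s: 25.82
ee_pos: [0.5976, -0.1578, 0.0502]
tool_rot: [2.221, 2.22, 0.0]
force: [-0.7, -0.7, 5.4]
finger_gap: 0.0157
gripper_force: 59.4
time_s: 26.23
ee_pos: [0.5976, -0.1578, 0.0502]
tool_rot: [2.221, 2.22, -0.0]
force: [-2.5, 0.6, 10.8]
finger_gap: 0.0151
gripper_force: 60.0
```

Release, rise, move away toward −y and look.

```bash
p="python3 -m pendant"
$p '[0,0,0,0,0,0,0.4, 0,0,0,0,0,0,0.4, 0,0,0,0,0,0,0.4, 0,0,0,0,0,0,0.4, 0,0,-0.5,0,0,0,0.4]'
$p '[0,0,-1,0,0,0,0.4, 0,0,-1,0,0,0,0.4, 0,0,-1,0,0,0,0.4, 0,0,-1,0,0,0,0.4, 0,0,-1,0,0,0,0.4]'
$p '[-1,0,0,0,0,0,0.4, -1,0,0,0,0,0,0.4, -1,0,0,0,0,0,0.4, -1,0,0,0,0,0,0.4, -1,0,0,0,0,0,0.4]' >/dev/null
$p '[-1,0,0,0,0,0,0.4, -1,0,0,0,0,0,0.4, -1,0,0,0,0,0,0.4, -1,0,0,0,0,0,0.4, -1,0,0,0,0,0,0.4]' >/dev/null
$p '[-1,-1,0,0,0,0,0.4, -1,-1,0,0,0,0,0.4, -1,-1,0,0,0,0,0.4, -1,-1,0,0,0,0,0.4, -1,-1,0,0,0,0,0.4]' >/dev/null
$p '[0,0,0,0,0,0,0.4, 0,0,0,0,0,0,0.4, 0,0,0,0,0,0,0.4, 0,0,0,0,0,0,0.4, 0,0,0,0,0,0,0.4]'
python3 - <<'E'
from workcell import r
import cv2,numpy as np
c=r.read_camera("top"); np.savez("t2.npz",**c); cv2.imwrite("pics/t2.png",cv2.resize(c["img"][150:300,220:460,::-1],(800,500),interpolation=cv2.INTER_CUBIC))
E
```

```text
time_s: 26.65
ee_pos: [0.5957, -0.1575, 0.0569]
tool_rot: [-2.219, -2.219, 0.004]
force: [0.1, -0.7, -0.5]
finger_gap: 0.0513
gripper_force: 0.0
time_s: 27.07
ee_pos: [0.5973, -0.1575, 0.1603]
tool_rot: [2.221, 2.221, 0.001]
force: [-0.7, -0.0, 0.2]
finger_gap: 0.0514
gripper_force: 0.0
time_s: 28.73
ee_pos: [0.4985, -0.4561, 0.1591]
tool_rot: [2.219, 2.224, 0.002]
force: [-0.5, -0.1, -0.2]
finger_gap: 0.0512
gripper_force: 0.0
```

View pics/t2.png

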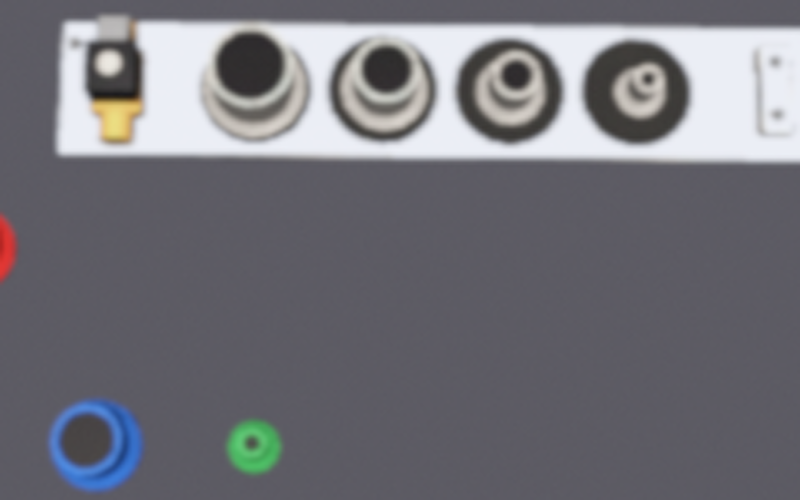

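All four ferrules stand upright and centred on the discs (crop pixels 256, 384, 511 and 639 along row 90), largest next to the valve at (115, 80). The look-alikes have not been moved.

```bash
python3 -c "
from workcell import r
print(r.finish_job())"
```

```text
the job is handed in; nothing more can be done
None
```

The four ferrules stand upright and released, each centred on its own disc, largest next to the valve down to the smallest at the far end. The job was handed in at about 29 s; the hand-in gave no verdict.

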